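# Set the swivel of the drawing-table lamp

## Robot

A 7-joint arm with a two-finger parallel gripper is mounted at the origin on the work surface. World frame = base frame: x ahead of the robot, y to its left, z up, the work surface at z = 0. Lengths are in m, angles in rad, forces in N, time in s.
With the tool pointing down it reaches from about 0.4 to 0.85 m from the base axis. Payload 10.4 kg.
Tool frame: the origin (TCP) lies at the very end of the fingers, on their centre line; the grasp point (between the pads) lies 19 mm behind it; x points along the fingers, z is the direction in which the jaws open and shut, and the axes are right-handed (so a half turn about x gives the same grasp; the last joint's range is limited). The gripper opens to 85 mm and grips with 20 to 120 N. Pads are 22 mm wide; open, the fingers measure 114 mm over their backs; the gripper's body (76 mm by 85 mm) begins 54 mm behind the grasp point. The pads swing forward as they close: fully open they stand 13 mm farther back than shut.
Start: joints at [1.207, 0.332, -0.065, 1.46, 0.022, 1.35, -0.088], TCP at [0.209, -0.589, 0.231] pointing down, gripper open.
Joint ranges: [-2.6, 2.6], [-0.5, 2.12], [-1.47, 1.34], [0.16, 2.42], [-1.27, 4.41], [0.06, 2.06], [-2.6, 2.6]. Speed limits (rad/s): [2.22, 2.22, 2.79, 2.79, 3.14, 3.14, 3.14].

## Interface

Orientations are given as a unit quaternion [x, y, z, w].
In Python, from workcell import readout, camera, manip gives the robot as it stands.
- The arm moves only by the shell command python3 -m inch 'ROWS' [FORCE]. ROWS is JSON, a list of rows, each a list of 3 entries, a list of its own where there are three numbers: the turn, a rotation vector about the tool's x, y, z in degrees, then the shift along the tool's x, y, z in mm, then the closure, from 0 (fully open) to 1 (shut). In form: [[[wx, wy, wz], [dx, dy, dz], hand], ...]. A call has 1 to 10 rows; each row is the pose to reach, as a shift and turn from the pose measured when the call began, along the tool's axes at that moment; what a row does not reach only later rows make up. A row lasts 1/8 s, in which the tool goes at most 62.5 mm and 10.7 degrees, less where a joint would pass 70% of its speed; a pose out of reach is approached as far as the arm can. A call with a gripper value outside its range is refused whole. The fingers move at their own pace and stop on an object; FORCE is the grip in N (left out, the last holds). Time passes only in rows, so rows that repeat a pose let the fingers close. It gives the time, the measured TCP pose, the force and the opening at its end, in the units of the state.
- readout.get_obs(): the state, without advancing time (a new reading comes with each control period).
- camera(name): name is "side" or "top" or "wrist"; returns a dict with "pixels" (384x512x3 uint8, red, green, blue), "range_z" (384x512 float32, m along the optical axis (not along the pixel's ray), 0 where there is no reading), "intrinsics" (3x3 intrinsics, pixels), "dist" ([k1, k2, p1, p2, k3] as OpenCV has them; the pictures are not rectified), "extrinsics" (4x4, takes a point from world to camera coordinates); the wrist camera has in their place "T_tool_cam" (4x4, takes a point from camera to tool coordinates, whose origin is the TCP and whose axes are the tool frame's). Camera axes: x right, y down, z forward; pixel columns grow to the right and rows downward; lengths in m; the calibration is good to about 2 mm. A picture is of the moment at which its call begins: read the wrist's pose just before it.
- manip.hand_in(): hands the job in, once; it reports no verdict.
The state is a dict: "clock": time; "joint_pos": joint angles; "joint_velocities": joint speeds; "tau": joint torques, N m; "position": TCP position; "ee_rot": TCP orientation; "ft_force": force on the tool from outside, world axes, zero at the start; "torque": the same for the moment, N m; "grip_width": opening from 0.0 (shut) to 1.0 (fully open).
Only numpy, scipy, OpenCV 4.12 (cv2) and the standard library are available. Lean on these libraries where they do the work, as an engineer would, in place of code of your own. Each camera call takes 0.05 s, during which the arm holds its last target.

## Task

The arm of the white desk lamp needs its swivel set: turn the knurled brass cap nut on top of the lamp's post clockwise until it bottoms out, then back it off a quarter turn, so that the arm can swing without wobbling. Finish with the gripper still holding the nut at that setting and do not let go, because I am about to lock its little grub screw. Do not swing the lamp's arm out of its place or disturb the other things on the table.

Things in the scene. Friction and masses are not known exactly. Their poses are not given: they have to be found in the camera images.
- cap_nut: Knurled brass cap nut on top of the lamp's post, started on its thread. 42 mm tall: plain skirt 33 mm across (lower 14 mm, with the grub screw), then the round knurled crown 42 mm across, 26 mm tall, gripped across its diameter from above. Black index line from its centre along its own x axis and down the side. Origin: centre of its underside, 224 mm above the table when bottomed out; z is up.
- nut_grip (a point): Point on the nut's axis at half the height of the crown, 27 mm above the nut's underside (13 mm below the crown's upper edge): the height to grip it. The nearest thing below the crown is the top of the lamp arm's eye, 29 mm below this point when the nut is bottomed out. Nothing stands beside or above the nut.
- thread (a joint): Turn of the nut in rad: 0 bottomed out, growing as it is backed off (counter-clockwise from above); a quarter turn is 1.57. Begins at 3.0 to 5.8. Right-hand thread, 2 mm pitch: it sinks 2 mm per clockwise turn. Even drag of about 0.08 N m, stays where it is left; at the bottom it stops dead, and a grip that turns on slips round it.
- desk_lamp: White lamp. Heavy round base 184 mm across, 19 mm thick, does not move. Post 24 mm thick from its centre, with collar, eye of the arm (42 mm across, its top 222 mm above the table), 2 mm washer and nut stacked on it. Origin: centre of the base's underside, on the table; z is up the post, the nut's axis.
- lamp_arm (a joint): Swing of the lamp's arm about the post in rad, growing counter-clockwise seen from above; at 0 the arm points along the lamp's own x axis. It swings with light friction (0.2 N m) when pushed.
- lamp_head (a point): Top of the arm's LED head, at its middle, 245 mm out from the post's axis and 219 mm above the table. The head is 170 mm long, 46 mm wide and 18 mm thick; a round boom 16 mm thick joins it to the eye.
- ink_bottle: Bystander: dark ink bottle 60 mm across and 104 mm tall with a black cap. Origin: centre of its underside.
- brush_cup: Bystander: white cup 68 mm across and 85 mm tall with brushes standing in it up to about 160 mm. Origin: centre of its underside.
- tape_roll: Bystander: roll of pale yellow masking tape lying flat, 90 mm across and 25 mm tall. Origin: centre of its underside.

How it is judged:
By the outcome, as a careful person would: the job done as asked, in the order asked, and still so for the second after the job is handed in, while the arm keeps its last pose, push and grip.
It also fails if it takes over 72 s, if anything falls off the work surface, if the arm or the gripper's body presses on something with over 40 N, if the wrist force passes 120 N, or if a joint passes its speed limit or range.

## Working session

There is one attempt and no reset: what is moved stays moved. The work goes in short steps, Python scripts to look and compute and a shell command to move; the robot and the scene stay as the last step left them, time stands still between calls to the robot, and variables do not carry over. Pictures are saved under pics/ and viewed, and the job is handed in when it is done.

```bash
ls; mkdir -p pics; cat > h.py <<'E'
import numpy as np, cv2
from workcell import readout, camera, manip
def obs(): return readout.get_obs()
def save(n,px): cv2.imwrite('pics/'+n+'.png',px[:,:,::-1])
E
python3 - <<'E'
from h import *
o=obs(); print(o)
for n in ['top','side','wrist']:
    c=camera(n); save(n+'0',c['pixels']); np.savez('/tmp/'+n+'0.npz',**c)
    print(n,c['intrinsics'],c['dist'],c.get('extrinsics',c.get('T_tool_cam')))
E
```

```text
pics
{'clock': 0.0, 'joint_pos': array([ 1.20739248,  0.33288413, -0.06467521,  1.46095472,  0.02160549,
        1.34991231, -0.08851517]), 'joint_velocities': array([-1.30676877e-04, -2.62483993e-04, -2.20977986e-04, -3.82440746e-05,
        1.94563991e-04, -2.43389598e-04,  1.13342018e-04]), 'tau': array([-8.49090229e-04, -6.25447226e+01,  4.87436168e-02, -3.91601658e+01,
        1.62155775e-02,  1.00195096e-02, -1.97723710e-05]), 'position': array([ 0.20875242, -0.5886979 ,  0.23050183]), 'ee_rot': array([ 0.40824788,  0.57798271, -0.40769944,  0.57710555]), 'ft_force': array([ 1.5267641 , -0.96615413, -0.23679952]), 'torque': array([-0.03918256, -0.00167924,  0.01863266]), 'grip_width': 0.9990261219017612}
top [[434.59371318   0.         248.26835632]
 [  0.         434.59371318 196.00799591]
 [  0.           0.           1.        ]] [-0.02995677  0.          0.          0.          0.        ] [[-0.02198342 -0.9993709   0.02783055  0.06203052]
 [-0.99679454  0.01976787 -0.07752344  0.66205939]
 [ 0.07692452 -0.02944558 -0.99660201  1.02114769]
 [ 0.          0.          0.     
[... 180 characters left out ...]
        0.          0.        ] [[ 0.85111117 -0.52487436 -0.01080168 -0.51175313]
 [-0.36685306 -0.5799015  -0.72741535  0.38797826]
 [ 0.37553775  0.62307396 -0.68611241  0.90805273]
 [ 0.          0.          0.          1.        ]]
wrist [[344.06467627   0.         251.63381008]
 [  0.         344.06467627 192.03510693]
 [  0.           0.           1.        ]] [-0.08756544  0.          0.          0.          0.        ] [[ 2.81214303e-04 -2.87600319e-01  9.57750478e-01 -1.42665391e-01]
 [-5.48676844e-04 -9.57750416e-01 -2.87600139e-01  7.21270155e-02]
 [ 9.99999810e-01 -4.44618236e-04 -4.27132751e-04 -1.00345353e-04]
 [ 0.00000000e+00  0.00000000e+00  0.00000000e+00  1.00000000e+00]]
```

View pics/top0.png

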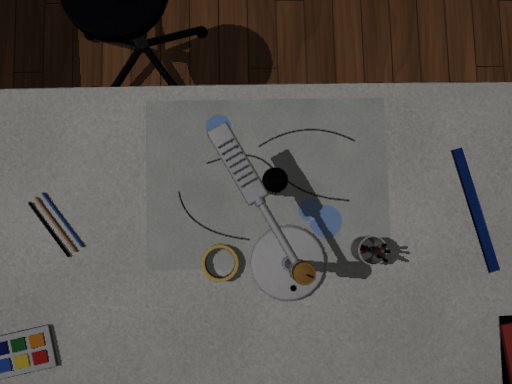

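View pics/side0.png

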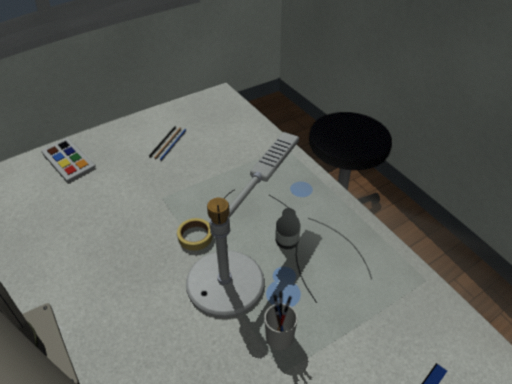

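View pics/wrist0.png

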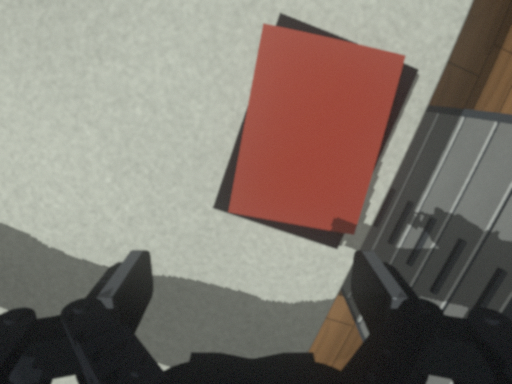

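The top view shows the nut at about (303,273), the lamp arm running up-left to its head at (238,165), the ink bottle at (275,180), the cup at (373,250) and the tape at (220,263). In the side view the nut is at (218,211).

```bash
cat >> h.py <<'E'
def ray(c,uv):
    """origin, dir(z=1 scaled) in world for fixed cams"""
    p=cv2.undistortPoints(np.array([[uv]],float),c['intrinsics'],c['dist'])[0,0]
    T=c['extrinsics'];R=T[:3,:3];o=-R.T@T[:3,3]
    return o,R.T@np.array([p[0],p[1],1.])
def onplane(c,uv,z):
    o,d=ray(c,uv); return o+d*(z-o[2])/d[2]
def pt(c,uv,r):
    o,d=ray(c,uv); return o+d*r
def nutmask(c,lo=(8,110,60),hi=(24,255,255)):
    return cv2.inRange(cv2.cvtColor(c['pixels'],cv2.COLOR_RGB2HSV),lo,hi)
E
python3 - <<'E'
from h import *
cs={n:dict(np.load(f'/tmp/{n}0.npz')) for n in ['top','side']}
for n,(x,y) in dict(top=(303,273),side=(218,211)).items():
    c=cs[n]; s=25
    crop=c['pixels'][y-s:y+s,x-s:x+s]; save('crop_'+n,cv2.resize(crop,(500,500),interpolation=cv2.INTER_CUBIC))
    m=nutmask(c); k,l,st,ce=cv2.connectedComponentsWithStats(m)
    for i in range(1,k):
        if st[i,4]>20: print(n,st[i],ce[i])
    ys,xs=np.nonzero(l==l[y-4,x-4]) ; 
    r=c['range_z'][ys,xs]
    P=np.array([pt(c,(float(a),float(b)),float(q)) for a,b,q in zip(xs,ys,r)])
    print(n,np.percentile(P,[0,5,50,95,100],axis=0).round(4))
# lamp base centre
E
```

```text
top [162   0  19  34 495] [171.56363636  16.41212121]
top [190   0  28  29 739] [203.28552097  13.00811908]
top [219   0  28  27 683] [232.52708638  12.        ]
top [248   0  18  40 421] [255.33966746  15.99524941]
top [269   0   6  25  67] [272.08955224   8.98507463]
top [ 277    1   29   82 1935] [289.86976744  42.35917313]
top [307   0  21  83 766] [316.17493473  48.75979112]
top [ 333    0   31   83 2219] [347.99774673  40.95673727]
top [ 361    0   32   83 1797] [377.31385643  44.57929883]
top [ 390    0   28   82 1595] [401.6169279   41.37178683]
top [ 417    0   32   82 2101] [432.36744407  40.60304617]
top [ 445    0   32   82 2100] [460.1947619   40.58190476]
top [473   0  11  66 465] [478.04731183  33.4344086 ]
top [500   1  12  81 646] [506.21981424  32.8250774 ]
top [185  12   4  17  42] [186.5952381   21.33333333]
top [266  19   7  35 101] [269.45544554  37.62376238]
top [148  27   7  11  52] [151.36538462  32.96153846]
top [494  32   3  28  43] [495.11627907  45.44186047]
top [485  34   7  32 106] [487.94339623  53.27358491]
top [ 80  38   7  49 193] [82.64248705 63.91
[... 975 characters left out ...]
.0645  0.0147]
 [ 0.4844 -0.0604  0.2627]
 [ 0.5019 -0.0429  0.2659]
 [ 0.5175 -0.0265  0.2683]
 [ 0.5827  0.079   1.0673]]
side [ 48 148   9   5  28] [ 52.10714286 149.89285714]
side [ 76 160  12   8  64] [ 81.328125 163.34375 ]
side [331 169   8   8  34] [335.05882353 172.14705882]
side [349 171  42  34 420] [363.99761905 185.06428571]
side [208 198  20  16 241] [217.44813278 205.20746888]
side [179 219  33  23 121] [194.51239669 227.14876033]
side [182 241  11   7  26] [186.46153846 244.30769231]
side [190 241  15   9  51] [197.         245.43137255]
side [[ 0.2369 -0.6094  0.2611]
 [ 0.4818 -0.0623  0.2641]
 [ 0.4988 -0.0463  0.2664]
 [ 0.5155 -0.03    0.2687]
 [ 0.5192 -0.0246  0.8997]]
```

```bash
sleep 1
```

```text
(no output)
```

View pics/crop_top.png

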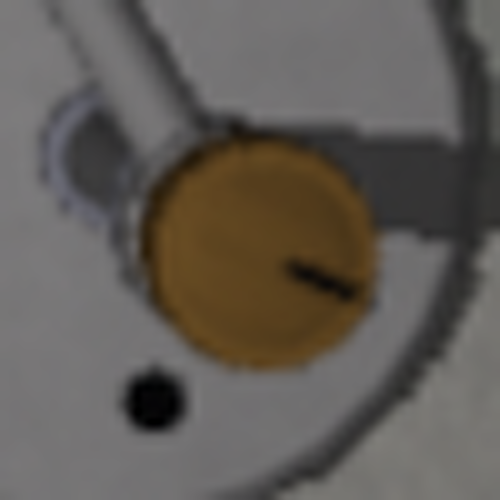

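View pics/crop_side.png

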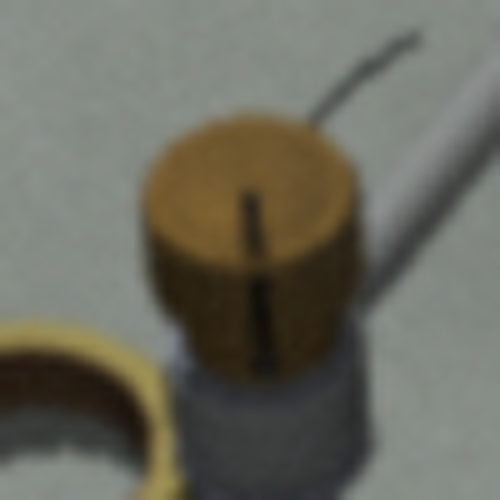

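```bash
cat >> h.py <<'E'
from scipy.spatial.transform import Rotation as Rn
def toolR(o=None): o=o or obs(); return Rn.from_quat(o['ee_rot']).as_matrix()
def delta(target):
    o=obs(); return toolR(o).T@(np.array(target)-o['position'])*1000
E
python3 - <<'E'
from h import *
print(toolR().round(3)); 
for t in [(0.5005,-.0445,.33),(.355,-.317,.33),(.209,-.589,.33)]: print(delta(t).round(1))
E
```

```text
[[-0.     0.943  0.334]
 [ 0.001  0.334 -0.943]
 [-1.    -0.    -0.001]]
[ -98.9  456.8 -415.6]
[ -99.1  228.6 -207.4]
[-99.3   0.1   0.2]
```

```bash
python3 -m inch '[[[0,0,0],[-40,0,0],0],[[0,0,0],[-90,20,-18],0],[[0,0,0],[-99,57,-52],0],[[0,0,0],[-99,95,-87],0],[[0,0,0],[-99,133,-121],0],[[0,0,0],[-99,171,-156],0],[[0,0,0],[-99,209,-190],0],[[0,0,0],[-99,247,-225],0],[[0,0,0],[-99,285,-260],0],[[0,0,0],[-99,323,-294],0]]' 30
python3 - <<'E'
from h import *
o=obs();print(o['joint_pos'].round(3),o['position']); print(delta((0.5005,-.0445,.33)).round(1),toolR().round(3))
E
```

```text
clock: 1.4
position: [0.4154, -0.2022, 0.33]
ee_rot: [0.408, 0.578, -0.408, 0.577]
ft_force: [-0.4, -0.5, 0.3]
grip_width: 0.999
[ 0.803 -0.046 -0.428  1.682 -0.02   1.503 -0.853] [ 0.41540838 -0.20221422  0.32997016]
[   0.   132.9 -120.2] [[-0.     0.943  0.334]
 [ 0.001  0.334 -0.943]
 [-1.    -0.    -0.001]]
```

```bash
python3 -m inch '[[[-10,0,0],[0,33,-30],0],[[-20,0,0],[0,66,-60],0],[[-30,0,0],[0,100,-90],0],[[-40,0,0],[0,133,-120],0],[[-50,0,0],[0,133,-120],0],[[-60,0,0],[0,133,-120],0],[[-70,0,0],[0,133,-120],0],[[-80,0,0],[0,133,-120],0],[[-90,0,0],[0,133,-120],0],[[-100,0,0],[0,133,-120],0]]'
python3 - <<'E'
from h import *
o=obs();print(o['joint_pos'].round(3),o['position']); print(delta((0.5005,-.0445,.33)).round(1),toolR().round(3))
c=camera('wrist');save('wrist1',c['pixels']);np.savez('/tmp/wrist1.npz',R=toolR(o),p=o['position'],**c)
E
```

```text
clock: 2.65
position: [0.5005, -0.0446, 0.3298]
ee_rot: [-0.182, 0.683, 0.182, 0.683]
ft_force: [0.0, 0.5, 0.2]
grip_width: 1.001
[ 0.631  0.067 -0.659  1.583  0.04   1.507  0.492] [ 0.50051581 -0.04461696  0.32983843]
[-0.2  0.1  0. ] [[-0.001 -0.498  0.867]
 [ 0.001  0.867  0.498]
 [-1.     0.001 -0.   ]]
```

View pics/wrist1.png

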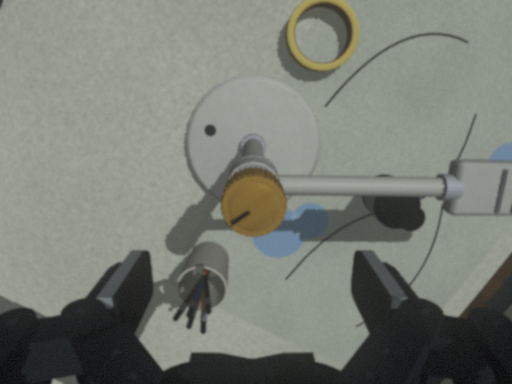

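The wrist view shows the nut's crown at about (255,206) with its index line pointing lower-left to (238,217), and the boom running right along row 186.

```bash
cat >> h.py <<'E'
def wcam(R,p,c):
    """give wrist picture fixed-style extrinsics"""
    T=np.eye(4);T[:3,:3]=R;T[:3,3]=p
    c=dict(c);c['extrinsics']=np.linalg.inv(T@c['T_tool_cam']);return c
E
python3 - <<'E'
from h import *
d=dict(np.load('/tmp/wrist1.npz'));c=wcam(d['R'],d['p'],d)
m=nutmask(c); k,l,st,ce=cv2.connectedComponentsWithStats(m)
for i in range(1,k):
    if st[i,4]>300: print(st[i],ce[i])
# top face: pixels whose depth-derived z >0.262
v,u=np.mgrid[150:250,205:305]; r=c['range_z'][150:250,205:305]
P=np.array([pt(c,(float(a),float(b)),float(q)) for a,b,q in zip(u.ravel(),v.ravel(),r.ravel())])
t=P[:,2]>0.2615
print(t.sum(),np.median(P[t],0),np.percentile(P[t],[1,99],axis=0),P[t].mean(0))
mm=(t.reshape(100,100)*255).astype(np.uint8)
cn=max(cv2.findContours(mm,0,cv2.CHAIN_APPROX_NONE)[0],key=cv2.contourArea)
e=cv2.fitEllipse(cn);print(e); ctr=onplane(c,(e[0][0]+205,e[0][1]+150),0.267);print(ctr)
# index line
g=c['pixels'].max(2);ys,xs=np.nonzero((g[180:235,222:285]<55))
A=np.array([onplane(c,(float(a+222),float(b+180)),0.267) for a,b in zip(xs,ys)])
q=(np.linalg.norm(A[:,:2]-ctr[:2],axis=1)<.019);dd=(A[q].mean(0)-ctr);print(q.sum(),dd,np.degrees(np.arctan2(dd[1],dd[0])))
E
```

```text
[ 222  170   64   66 3142] [253.85232336 202.83895608]
3240 [ 0.49851699 -0.04167315  0.26617484] [[ 0.46286703 -0.06238562  0.26220377]
 [ 0.5188635   0.01860591  0.47258152]] [ 0.49838734 -0.04133065  0.26899083]
((48.17830276489258, 55.118385314941406), (61.07309341430664, 65.09741973876953), 87.82882690429688)
[ 0.49867612 -0.04179471  0.267     ]
33 [-3.43908887e-03 -1.16849803e-02  5.55111512e-17] -106.4000548129265
```

```bash
python3 -m inch '[[[-10,0,0],[0,0,0],0],[[-20,0,0],[0,0,0],0],[[-30,0,0],[0,0,0],0],[[-40,0,0],[0,0,0],0],[[-50,0,0],[0,0,0],0],[[-60,0,0],[0,0,0],0],[[-70,0,0],[0,0,0],0],[[-80,0,0],[0,0,0],0],[[-90,0,0],[0,0,0],0],[[-100,0,0],[0,0,0],0]]'
cat >> h.py <<'E'
def nutlook(name,ztop=0.267):
    o=obs();c=camera('wrist');save(name,c['pixels']);c=wcam(toolR(o),o['position'],c)
    m=nutmask(c); k,l,st,ce=cv2.connectedComponentsWithStats(m)
    i=1+np.argmax(st[1:,4]);x,y,w,h=st[i,:4];print('blob',st[i])
    x-=4;y-=4;w+=8;h+=8
    v,u=np.mgrid[y:y+h,x:x+w]; r=c['range_z'][y:y+h,x:x+w]
    P=np.array([pt(c,(float(a),float(b)),float(q)) for a,b,q in zip(u.ravel(),v.ravel(),r.ravel())])
    t=(P[:,2]>0.2615)&(P[:,2]<.28)
    cn=max(cv2.findContours((t.reshape(h,w)*255).astype(np.uint8),0,cv2.CHAIN_APPROX_NONE)[0],key=cv2.contourArea)
    e=cv2.fitEllipse(cn);print(e[1]);ctr=onplane(c,(e[0][0]+x,e[0][1]+y),ztop)
    g=c['pixels'].max(2)[y:y+h,x:x+w];ys,xs=np.nonzero(g<55)
    A=np.array([onplane(c,(float(a+x),float(b+y)),ztop) for a,b in zip(xs,ys)])
    q=(np.linalg.norm(A[:,:2]-ctr[:2],axis=1)<.019);dd=A[q].mean(0)-ctr
    vx=np.linalg.svd(A[q][:,:2]-A[q][:,:2].mean(0))[2][0]; vx=vx*np.sign(vx@dd[:2])
    print('ctr',ctr,'index',q.sum(),np.degrees(np.arctan2(dd[1],dd[0])),'line dir',np.degrees(np.arctan2(vx[1],vx[0])))
    return c,ctr
E
python3 - <<'E'
from h import *
nutlook('wrist2'); o=obs();print(o['joint_pos'].round(3),o['position'])
for t in [(.4995,-.0432,.29),(.4995,-.0432,.231)]: print(delta(t).round(1))
E
```

```text
clock: 3.95
position: [0.5004, -0.0447, 0.3297]
ee_rot: [-0.642, 0.296, 0.643, 0.296]
ft_force: [-0.1, -0.7, -0.3]
grip_width: 1.002
blob [ 221  177   64   62 2919]
(60.97319030761719, 64.56138610839844)
ctr [ 0.49830951 -0.04495172  0.267     ] index 24 -109.1710589357502 line dir -116.21962234898938
[ 0.695  0.074 -0.727  1.581  0.048  1.507  2.253] [ 0.50042504 -0.04465062  0.32967957]
[39.7 -0.3  1.6]
[98.7 -0.3  1.6]
```

View pics/wrist2.png

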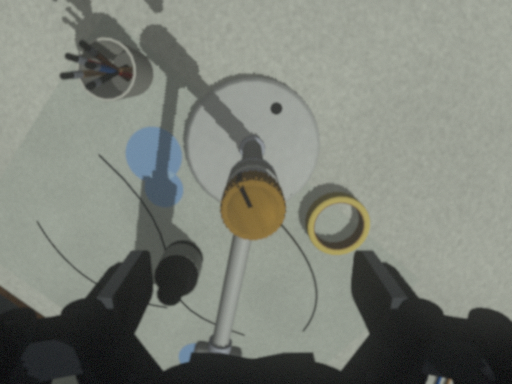

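```bash
python3 - <<'E'
from h import *
for t in [(.4999,-.0436,.29),(.4999,-.0436,.231)]: print(delta(t).round(1))
E
python3 -m inch '[[[0,0,0],[30,0,1.2],0],[[0,0,0],[60,0,1.2],0],[[0,0,0],[85,0,1.2],0],[[0,0,0],[98,0,1.2],0],[[0,0,0],[98,0,1.2],0.1]]' 30
python3 - <<'E'
from h import *
print(delta((.4999,-.0436,.231)).round(1)); nutlook('wrist3')
E
```

```text
[39.7 -0.3  1.1]
[98.7 -0.3  1. ]
clock: 4.62
position: [0.4992, -0.0437, 0.2313]
ee_rot: [-0.642, 0.294, 0.644, 0.294]
ft_force: [0.6, -0.2, 1.1]
grip_width: 0.9
[ 0.3 -0.6 -0.4]
blob [ 194  243  112  102 8167]
(100.10704040527344, 112.40740966796875)
ctr [ 0.49672951 -0.04614284  0.267     ] index 224 -102.19658618830725 line dir -114.96182505922145
```

View pics/wrist3.png

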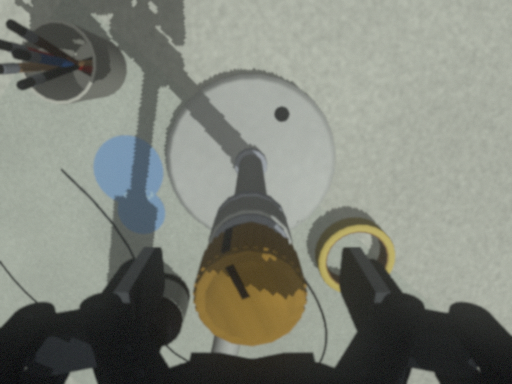

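```bash
python3 -m inch '[[[0,0,0],[0,0,0],0.4],[[0,0,0],[0,0,0],0.5],[[0,0,0],[0,0,0],0.7],[[0,0,0],[0,0,0],1],[[0,0,0],[0,0,0],1],[[0,0,0],[0,0,0],1]]' 30
cat >> h.py <<'E'
def line(name,ztop=None):
    """index-line direction (deg, world) from wrist camera"""
    ztop=ztop or .267
    o=obs();px=camera('wrist');save(name,px['pixels']);c=wcam(toolR(o),o['position'],px)
    w0=np.array([.4999,-.0436])
    v,u=np.mgrid[200:375,150:350]
    A=np.array([onplane(c,(float(a),float(b)),ztop)[:2] for a,b in zip(u.ravel(),v.ravel())])
    g=c['pixels'].max(2)[200:375,150:350].ravel()
    q=(np.linalg.norm(A-w0,axis=1)<.0175)
    B=A[q&(g<45)]; print('n',len(B),'of',q.sum())
    if len(B)<10: return
    m=B.mean(0);vx=np.linalg.svd(B-m,full_matrices=False)[2][0];vx=vx*np.sign(vx@(m-w0))
    print('line dir',np.degrees(np.arctan2(vx[1],vx[0])).round(1),'centroid dir',np.degrees(np.arctan2(*(m-w0)[::-1])).round(1),
      'in tool frame',np.round(toolR(o).T[1:,:2]@vx,3))
    print('j7',o['joint_pos'][6].round(3),'F',o['ft_force'].round(1),'M',o['torque'].round(3),'w',round(o['grip_width'],3),'pos',o['position'].round(4),'tooly yaw',np.degrees(np.arctan2(toolR(o)[1,1],toolR(o)[0,1])).round(1),'t',o['clock'])
E
python3 - <<'E'
from h import *
line('wrist4')
E
```

```text
clock: 5.42
position: [0.5002, -0.0438, 0.233]
ee_rot: [0.643, -0.294, -0.643, -0.294]
ft_force: [0.3, -1.3, 5.7]
grip_width: 0.481
n 184 of 6034
line dir -114.5 centroid dir -115.5 in tool frame [ 0.909 -0.417]
j7 2.222 F [ 0.3 -1.3  5.7] M [-0.144 -0.009  0.014] w 0.481 pos [ 0.5002 -0.0438  0.233 ] tooly yaw -139.1 t 5.425
```

View pics/wrist4.png

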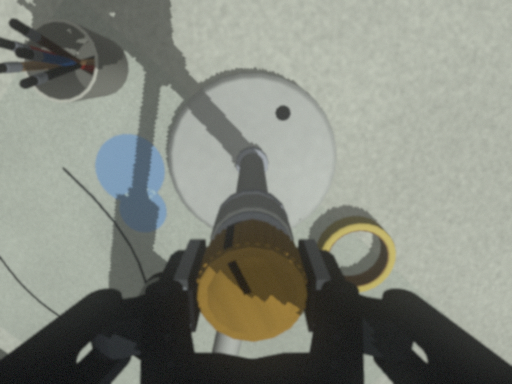

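The jaws now hold the crown on both sides, the nut at about (250,285), and the index line shows at (238,278). Next I turn clockwise (+x).

```bash
python3 -m inch '[[[8,0,0],[0,0,0],1],[[16,0,0],[0.1,0,0],1],[[24,0,0],[0.1,0,0],1],[[32,0,0],[0.2,0,0],1],[[40,0,0],[0.2,0,0],1],[[48,0,0],[0.3,0,0],1]]' 30
python3 - <<'E'
from h import *
line('wrist5')
E
```

```text
clock: 6.22
position: [0.5001, -0.0431, 0.2328]
ee_rot: [-0.467, 0.531, 0.467, 0.531]
ft_force: [-1.8, 2.0, 3.6]
grip_width: 0.484
n 231 of 6057
line dir -163.0 centroid dir -163.4 in tool frame [ 0.912 -0.411]
j7 1.386 F [-1.8  2.   3.6] M [0.475 0.236 0.115] w 0.484 pos [ 0.5001 -0.0431  0.2328] tooly yaw 172.7 t 6.225
```

```bash
python3 -m inch '[[[10,0,0],[0,0,0],1],[[20,0,0],[0.1,0,0],1],[[30,0,0],[0.2,0,0],1],[[40,0,0],[0.2,0,0],1],[[50,0,0],[0.3,0,0],1],[[60,0,0],[0.3,0,0],1],[[70,0,0],[0.4,0,0],1],[[80,0,0],[0.4,0,0],1],[[80,0,0],[0.4,0,0],1]]' 30
python3 - <<'E'
from h import *
line('wrist6')
E
```

```text
clock: 7.4
position: [0.5009, -0.0424, 0.2325]
ee_rot: [-0.014, 0.706, 0.015, 0.708]
ft_force: [4.7, 1.8, -0.6]
grip_width: 0.481
n 121 of 6100
line dir 116.4 centroid dir 116.6 in tool frame [ 0.913 -0.408]
j7 -0.008 F [ 4.7  1.8 -0.6] M [ 0.495 -1.042 -0.082] w 0.481 pos [ 0.5009 -0.0424  0.2325] tooly yaw 92.3 t 7.4
```

```bash
python3 -m inch '[[[10,0,0],[0,-0.8,-0.7],1],[[20,0,0],[0.1,-0.8,-0.7],1],[[30,0,0],[0.2,-0.8,-0.7],1],[[40,0,0],[0.2,-0.8,-0.7],1],[[50,0,0],[0.3,-0.8,-0.7],1],[[50,0,0],[0.3,-0.8,-0.7],1]]' 30
python3 - <<'E'
from h import *
line('wrist7')
E
```

```text
clock: 8.2
position: [0.5015, -0.0427, 0.2323]
ee_rot: [0.286, 0.646, -0.283, 0.649]
ft_force: [7.8, 2.0, -3.8]
grip_width: 0.48
n 56 of 6154
line dir 65.2 centroid dir 67.1 in tool frame [ 0.923 -0.385]
j7 -0.872 F [ 7.8  2.  -3.8] M [ 0.221 -1.763 -0.04 ] w 0.48 pos [ 0.5015 -0.0427  0.2323] tooly yaw 42.5 t 8.2
```

```bash
python3 - <<'E'
from h import *
print(toolR().round(4))
E
```

```text
[[ 0.0051  0.7358  0.6771]
 [ 0.0026  0.6771 -0.7359]
 [-1.      0.0055  0.0016]]
```

View pics/wrist7.png

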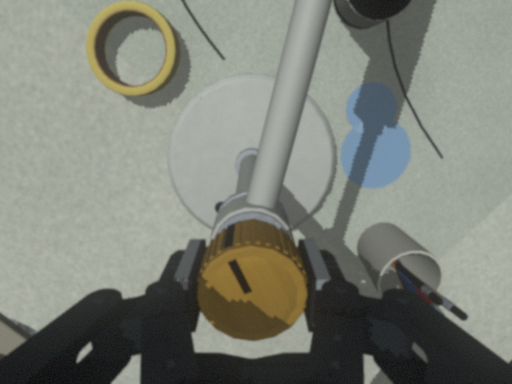

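The grip looks unchanged, with the line at (240,276) in the same place relative to the jaws. Carrying on.

```bash
python3 -m inch '[[[10,0,0],[0,0,0],1],[[20,0,0],[0,0,0],1],[[30,0,0],[0,0,0],1],[[40,0,0],[0,0,0],1],[[40,0,0],[0,0,0],1]]' 30
python3 - <<'E'
from h import *
line('wrist8')
E
python3 -m inch '[[[10,0,0],[0,0,0],1],[[20,0,0],[0,0,0],1],[[30,0,0],[0,0,0],1],[[40,0,0],[0,0,0],1],[[40,0,0],[0,0,0],1]]' 30
python3 - <<'E'
from h import *
line('wrist9')
E
```

```text
clock: 8.88
position: [0.5018, -0.0432, 0.2321]
ee_rot: [0.49, 0.511, -0.486, 0.513]
ft_force: [5.6, -1.9, -3.5]
grip_width: 0.484
n 178 of 6166
line dir 26.1 centroid dir 26.6 in tool frame [ 0.918 -0.396]
j7 -1.561 F [ 5.6 -1.9 -3.5] M [-0.612 -1.043 -0.046] w 0.484 pos [ 0.5018 -0.0432  0.2321] tooly yaw 2.8 t 8.875
clock: 9.55
position: [0.5012, -0.0433, 0.2319]
ee_rot: [0.634, 0.317, -0.63, 0.317]
ft_force: [-1.9, -1.8, 0.2]
grip_width: 0.479
n 210 of 6190
line dir 8.1 centroid dir 6.0 in tool frame [ 0.709 -0.705]
j7 -2.248 F [-1.9 -1.8  0.2] M [-0.357  0.502  0.597] w 0.479 pos [ 0.5012 -0.0433  0.2319] tooly yaw -36.7 t 9.55
```

The fingers turned 39.5° but the line only about 18°, and the moment about z rose to 0.6 N m, so the nut has bottomed and the grip slipped. I'll check the picture, then back off.

```bash
python3 -m inch '[[[4,0,0],[0,0,0],1],[[4,0,0],[0,0,0],1]]' 30
python3 - <<'E'
from h import *
line('wrist10')
E
python3 -m inch '[[[0,0,0],[0,0,0],1],[[0,0,0],[0,0,0],1],[[0,0,0],[0,0,0],1]]' 50
python3 - <<'E'
from h import *
line('wrist11'); c=camera('top');save('top1',c['pixels'])
E
```

```text
clock: 9.85
position: [0.501, -0.0432, 0.2319]
ee_rot: [0.643, 0.297, -0.64, 0.297]
ft_force: [-2.2, -0.3, 0.4]
grip_width: 0.482
n 214 of 6209
line dir 8.0 centroid dir 5.4 in tool frame [ 0.666 -0.746]
j7 -2.31 F [-2.2 -0.3  0.4] M [-0.081  0.397  0.771] w 0.482 pos [ 0.501  -0.0432  0.2319] tooly yaw -40.3 t 9.85
clock: 10.28
position: [0.501, -0.0432, 0.2319]
ee_rot: [0.643, 0.297, -0.64, 0.297]
ft_force: [-2.1, -0.0, 2.0]
grip_width: 0.477
n 209 of 6200
line dir 8.2 centroid dir 5.3 in tool frame [ 0.663 -0.748]
j7 -2.31 F [-2.1 -0.   2. ] M [-0.267  0.467  0.816] w 0.477 pos [ 0.501  -0.0432  0.2319] tooly yaw -40.3 t 10.275
```

View pics/wrist11.png

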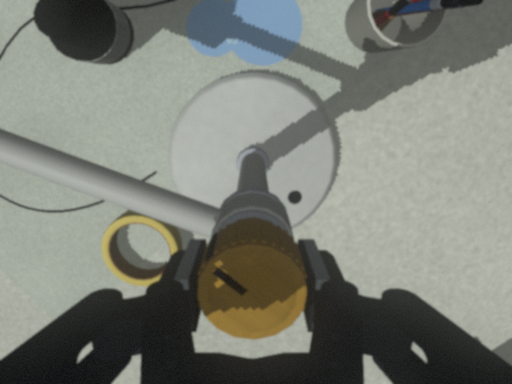

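View pics/top1.png

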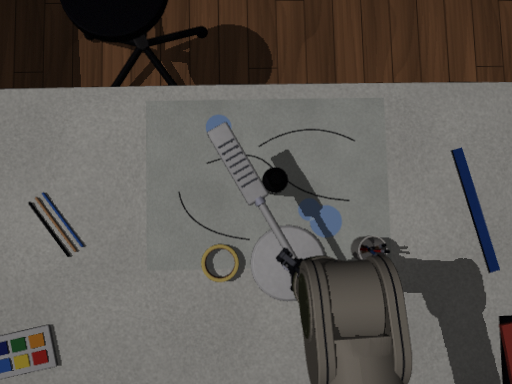

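The line at (230,280) stayed at 8.1° while the fingers slipped a further 4°. The lamp arm and the bystanders haven't moved in the top view. Backing off now.

```bash
python3 -m inch '[[[-10,0,0],[0,0,0],1],[[-20,0,0],[-0.1,0,0],1],[[-30,0,0],[-0.2,0,0],1],[[-40,0,0],[-0.2,0,0],1],[[-50,0,0],[-0.3,0,0],1],[[-60,0,0],[-0.3,0,0],1],[[-70,0,0],[-0.4,0,0],1],[[-78,0,0],[-0.4,0,0],1],[[-84,0,0],[-0.5,0,0],1],[[-84,0,0],[-0.5,0,0],1]]' 50
python3 - <<'E'
from h import *
line('wrist12')
E
```

```text
clock: 11.62
position: [0.5009, -0.0433, 0.2324]
ee_rot: [0.28, 0.649, -0.277, 0.651]
ft_force: [-1.0, -0.7, 1.2]
grip_width: 0.477
n 88 of 6181
line dir 89.9 centroid dir 90.1 in tool frame [ 0.691 -0.722]
j7 -0.851 F [-1.  -0.7  1.2] M [0.005 0.502 0.056] w 0.477 pos [ 0.5009 -0.0433  0.2324] tooly yaw 43.6 t 11.625
```

```bash
cat > l2.py <<'E'
from h import *
import glob,sys
def l2(name,yaw,show=False):
    p=cv2.imread(f'pics/{name}.png')[235:335,195:310].astype(np.float32).max(2)
    bg=cv2.medianBlur(p.astype(np.uint8),5)
    bg=cv2.morphologyEx(cv2.GaussianBlur(p,(3,3),0),cv2.MORPH_CLOSE,np.ones((15,15)))
    r=p/np.maximum(bg,1)
    m=(r<0.6).astype(np.uint8)
    yy,xx=np.mgrid[235:335,195:310]; m[((xx-251)/42.)**2+((yy-288)/38.)**2>1]=0
    k,l,st,ce=cv2.connectedComponentsWithStats(m)
    i=1+np.argmax(st[1:,4]);ys,xs=np.nonzero(l==i)
    return np.c_[xs+195,ys+235],st[i]
E
python3 - <<'E'
from l2 import *
ims=[]
for n in ['wrist4','wrist7','wrist8','wrist9','wrist11','wrist12']:
    a,st=l2(n,0);print(n,st,a.mean(0).round(1))
    im=cv2.imread(f'pics/{n}.png');
    im[a[:,1],a[:,0]]=(0,255,0)
    both=np.vstack([cv2.imread(f'pics/{n}.png')[230:340,190:310],im[230:340,190:310]]);ims.append(both)
cv2.imwrite('pics/cmp.png',cv2.resize(np.hstack(ims),(792,484)))
E
```

```text
wrist4 [ 34  26  21  32 233] [238.9 276.6]
wrist7 [ 34  25  22  33 265] [239.4 276.1]
wrist8 [ 34  25  21  33 247] [238.9 275.8]
wrist9 [ 21  33  30  27 237] [230.8 280.7]
wrist11 [ 19  33  32  26 246] [229.2 280.7]
wrist12 [ 19  32  33  27 265] [229.9 280.3]
```

View pics/cmp.png

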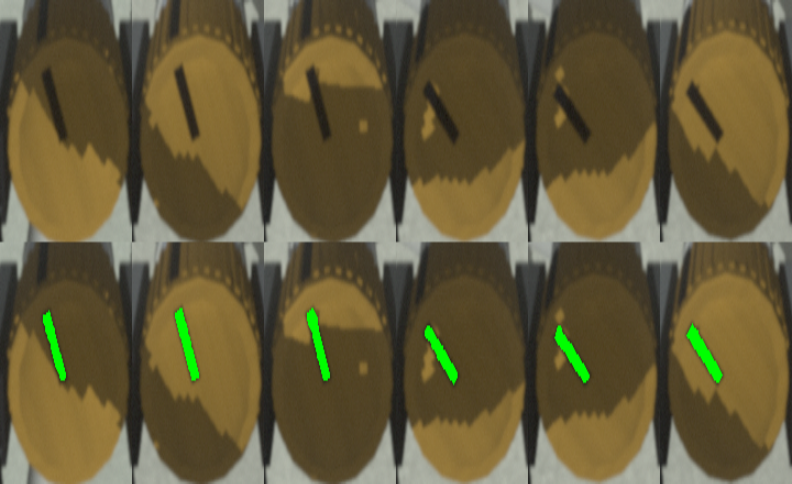

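```bash
cat >> l2.py <<'E'
def ang(name,yaw):
    o=obs();K=np.load('/tmp/wrist1.npz')
    c=wcam(np.array([[0,1,0],[0,0,-1],[-1,0,0.]]),[0,0,.2322],dict(K))   # tool-y = world x ; z->-y
    a,_=l2(name,0)
    A=np.array([onplane(c,(float(x),float(y)),.2665)[:2] for x,y in a])
    vx=np.linalg.svd(A-A.mean(0),full_matrices=False)[2][0];vx=vx*np.sign(vx@A.mean(0))
    t=np.degrees(np.arctan2(vx[1],vx[0])); print(name,'in tool',t.round(1),'world',(t+yaw).round(1),'centroid r',A.mean(0).round(4),np.degrees(np.arctan2(*A.mean(0)[::-1])).round(1))
E
python3 - <<'E'
from l2 import *
for n,y in [('wrist4',-139.1),('wrist5',172.7),('wrist6',92.3),('wrist7',42.5),('wrist8',2.8),('wrist9',-36.7),('wrist10',-40.3),('wrist11',-40.3),('wrist12',43.6)]: ang(n,y)
E
```

```text
wrist4 in tool 25.0 world -114.1 centroid r [0.0096 0.0057] 30.9
wrist5 in tool 24.0 world 196.7 centroid r [0.0093 0.0056] 30.9
wrist6 in tool 25.0 world 117.3 centroid r [0.0096 0.0056] 30.2
wrist7 in tool 24.2 world 66.7 centroid r [0.0098 0.0055] 29.6
wrist8 in tool 22.9 world 25.7 centroid r [0.0099 0.0057] 30.0
wrist9 in tool 44.7 world 8.0 centroid r [0.0079 0.0086] 47.6
wrist10 in tool 47.7 world 7.4 centroid r [0.0078 0.0092] 49.7
wrist11 in tool 47.7 world 7.4 centroid r [0.0079 0.0092] 49.5
wrist12 in tool 46.5 world 90.1 centroid r [0.0081 0.009 ] 48.1
```

```bash
python3 -m inch '[[[-4,0,0],[0,0,0],1],[[-7.5,0,0],[0,0,0],1],[[-7.5,0,0],[0,0,0],1],[[-7.5,0,0],[0,0,0],1]]' 50
python3 - <<'E'
from l2 import *
line('wrist13'); o=obs();ang('wrist13',np.degrees(np.arctan2(toolR(o)[1,1],toolR(o)[0,1])))
E
```

```text
clock: 12.18
position: [0.5009, -0.0432, 0.2324]
ee_rot: [0.238, 0.665, -0.235, 0.667]
ft_force: [-1.7, -0.9, 2.3]
grip_width: 0.48
n 100 of 6173
line dir 98.4 centroid dir 97.1 in tool frame [ 0.676 -0.737]
j7 -0.725 F [-1.7 -0.9  2.3] M [-0.012  0.538  0.069] w 0.48 pos [ 0.5009 -0.0432  0.2324] tooly yaw 50.9 t 12.175
wrist13 in tool 46.4 world 97.3 centroid r [0.008 0.009] 48.1
```

```bash
python3 - <<'E'
from h import *
c=camera('top');save('top2',c['pixels']); d=np.load('/tmp/top0.npz')['pixels']
a=np.hstack([d[100:310,190:400],c['pixels'][100:310,190:400]]); save('topcmp',cv2.resize(a,(800,400)))
c=camera('side');save('side2',c['pixels'])
E
```

```text
(no output)
```

View pics/topcmp.png

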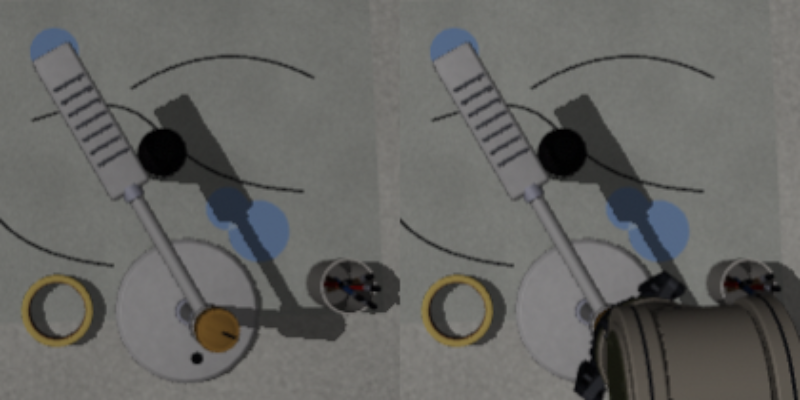

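View pics/wrist13.png

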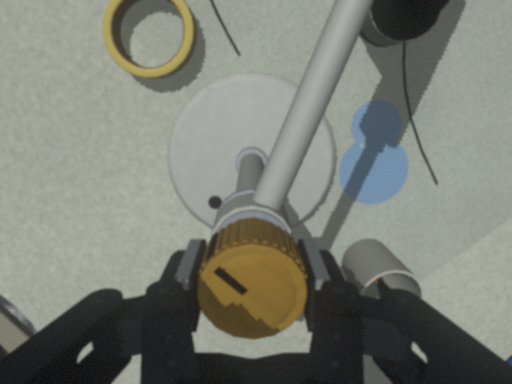

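The lamp head, bottle, cup and tape sit exactly where they were in the first picture. The nut is firmly held, with its line at (231,280).

```bash
python3 -c "
from workcell import manip
print(manip.hand_in())"
```

```text
the job is handed in; nothing more can be done
None
```

The nut is set a quarter turn back from its stop, and the gripper is still holding it at 50 N. The job was handed in at about 12 s of the 72 s allowed.

- **Bottoming out:** I turned the nut about 237° (4.1 rad) clockwise until it stopped dead. The fingers then slipped about 25° round it while the index line stayed at about 8°, and the wrist moment rose from about 0 to 0.8 N m.
- **Backing off:** I then turned the nut counter-clockwise. The two line-direction fits from the wrist camera give 89.9° and 90.2°. The gripper itself turned 91.2°, and I put the extra degree down to the grip's torsional give.
- **Disagreement:** A rougher measure, taken from the centre of the line's pixels, gave 89 to 92°. Its threshold was affected by shadows, so I trusted the line-direction fits.
- **Everything else:** The last top view shows the lamp arm, ink bottle, cup and tape where they began. Wrist force readings stayed below about 10 N.

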